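# Set out a dismantled door lock in fitting order

### The arm

A 6-joint arm with a two-finger parallel gripper is mounted at the origin on the work surface. World frame = base frame: x ahead of the robot, y to its left, z up, the work surface at z = 0. Lengths are in m, angles in rad, forces in N, time in s.
With the tool pointing down it reaches from about 0.25 to 0.775 m from the base axis. Payload 4 kg.
Tool frame: the origin (TCP) lies between the finger pads; the fingertips stand 14 mm ahead of it and the grasp point (between the pads) lies 5 mm behind it (nose_length is the distance from the TCP to the fingertips, in m); z points along the fingers, y is the line along which they close (so a half turn about z gives the same grasp; the last joint's range is limited). The gripper opens to 94 mm and grips with 3 to 60 N. Pads are 16 mm wide; open, the fingers measure 119 mm over their backs; the gripper's body (75 mm by 177 mm) begins 78 mm behind the grasp point.
Start: joints at [1.212, 0.087, 1.371, -0, 1.684, -0.103], TCP at [0.139, 0.532, 0.183] pointing down, gripper open.
Joint ranges: [-3.1, 3.1], [-0.76, 2.03], [0.27, 2.55], [-1.08, 4.22], [0.17, 2.65], [-2.57, 2.57]. Speed limits (rad/s): [2.79, 2.79, 3.14, 3.14, 3.14, 3.14].

### API

Orientations are given as [roll, pitch, yaw] about the fixed x, y, z axes, in that order (R = Rz(yaw) Ry(pitch) Rx(roll)).
In Python, from bench import * gives the robot as it stands.
- The arm moves only by the tool move_arm, never from a script. Its argument "steps" is one flat list of numbers, 7 for each row, row after row: the turn, a rotation vector about the world's x, y, z in rad, then the shift along the world's x, y, z in m, then the opening, from 0 (shut) to 1 (fully open). A call has 1 to 12 rows; each row is the pose to reach, as a shift and turn from the pose commanded when the call began; what a row does not reach only later rows make up. A row lasts 1/10 s, in which the tool goes at most 50 mm and 8.59 degrees, less where a joint would pass 70% of its speed; a pose out of reach is approached as far as the arm can. A call with a gripper value outside its range is refused whole. The fingers move at their own pace and stop on an object; the grip force is fixed at half the most. Time passes only in rows, so rows that repeat a pose let the fingers close. It gives the time, the measured TCP pose, the force, the opening and the grip force at its end, in the units of the state.
- get_obs(): the state, without advancing time (a new reading comes with each control period).
- snapshot(name): name is "scene" or "top" or "wrist"; returns (picture, depth): 400x640x3 uint8, red, green, blue; 400x640 float32, m along the optical axis (not along the pixel's ray), 0 where there is no reading.
- camera_model(name): a dict with "fx", "fy", "cx", "cy" (pixels), "rvec" (rotation vector, rad) and "tvec" (3), from world to camera coordinates, as OpenCV has them. Camera axes: x right, y down, z forward; pixel columns grow to the right and rows downward; lengths in m; the calibration is good to about 2 mm. A picture is of the moment at which its call begins: read the wrist's pose just before it. camera_model takes no time and is no camera call; for the wrist camera it gives the pose at the moment of the call.
- close_job(): hands the job in; it is judged then, once.
Trained networks look in the newest picture that a camera, given by its name, has taken for a name from the list of things; names that differ only in an ending like _2 or _b are one class to them, and where a whole thing is asked for, a point or a joint stands for the part that bears it (a point fixed in the world has none). Each returns a list of dicts, best first, with "score" (0 to 1); they miss things now and then, are a little off and sometimes report something else, mostly with a low value. They report only what shows in the picture. A call takes as long as a camera call. They do not tell look-alikes from the thing itself.
- silhouettes(camera, target): "pixels" (400x640 bool, what is visible of it) and "uv" ([column, row] in pixels, amid what is visible of it).
- spot_point(camera, target): "uv" ([column, row] in pixels: a listed point, or the origin of a listed thing).
The state is a dict: "time": time; "joint_positions": joint angles; "qvel": joint speeds; "joint_torque": joint torques, N m; "tool_pos": TCP position; "ee_rot": TCP orientation; "wrist_force": force on the tool from outside, world axes, zero at the start; "wrist_torque": the same for the moment, N m; "width": finger opening in m; "finger_force": force on a finger pad.
Only numpy, scipy, OpenCV 4.12 (cv2) and the standard library are available. Lean on these libraries where they do the work, as an engineer would, in place of code of your own. Each camera call takes 0.05 s, during which the arm holds its last target. There are 200 camera calls.

### The job

Set out the parts of the door lock round its lock case: lay the box keep in front of the latch bolt and the longer of the two brass cylinders behind the case, each lengthwise parallel to the face plate, centred in line with the bolt, with 4 cm of clear bench between it and the case (for the keep, measured from the face plate). Put the rose flat on the middle of the wooden block, over its hole, and stand the knob upright on the middle of the rose. Leave the short cylinder and the padlock where they are.

Things in the scene. Friction and masses are not known exactly. Their poses are not given: they have to be found in the camera images.
- lock_case: Mortise lock case, fixed flat on the bench: steel, x -30 to +30 mm, 126 long (y), 16 thick. Its front is a bright face plate 160 long (y), 19 high, 4 thick, outer face at x = -30; from its middle (y = 0) a brass latch bolt 20 wide sticks out to x = -46. Back edge at x = +30. Origin on the bench, mid-depth, on the bolt line. -x: front, the way the bolt points; +x: behind; z up.
- block: Pale wooden block 80 x 80 mm, 30 mm high, with a dark spindle hole (painted mark, 20 mm across) in the middle of its flat top; fixed to the bench. Origin: centre of its underside.
- keep: Box keep (strike box): small open-topped steel box 28 mm wide (x), 80 mm long (y), 20 mm high, walls 3 mm, with a 3 mm thick screw ear at each end at rim height (110 mm long over the ears). Lies mouth up, loose; 0.12 kg. Origin: centre of its underside; y along its length, z up. Its two ends are alike.
- cylinder: The longer of two brass oval lock cylinders: 64 mm long (y), 33 mm wide (x) with rounded sides, 17 mm thick, lying flat, with a dark cam band across its middle; loose, about 0.16 kg. Origin: centre of its underside; y along its length, z up.
- rose: Rose: flat round brass disc 48 mm across, 14 mm thick, dark mark 20 mm across in the middle of its flat top; lies flat, loose, about 0.08 kg. Origin: centre of its underside, z up.
- knob: Brass door knob standing upright, 62 mm high, loose, about 0.22 kg: flat round foot 34 mm across, neck 22 mm across, and a round head 50 mm across with a straight side between 36 and 56 mm above the foot. Origin: centre of its foot, z up.
- short_cylinder: The shorter brass oval cylinder: 34 mm long (y), 33 mm wide (x), 17 mm thick, without cam band; loose, not wanted, to be left alone. Origin: centre of its underside.
- padlock: Steel padlock lying flat, loose, to be left alone: body 36 (x) x 42 (y) x 22 mm, shackle sticking out along its +x to 49 mm from the origin. Origin: centre of the body's underside.
There are look-alikes about, which are no part of the job. Several things look just like the knob: the one meant starts farthest to the robot's right.

How it is judged:
At the end, for the whole second after the job is handed in: Keep 40 mm before the face plate, cylinder 40 mm behind the case: each within 15 mm, within 12 mm of the bolt line, parallel within 0.22 rad, flat on the bench. Rose flat on the block within 12 mm of its centre, knob upright on the rose within 10 mm of its centre. All at rest (x of keep in the frame of lock_case between -0.099 and -0.069 m and y of keep in the frame of lock_case between -0.012 and 0.012 m and height (world z) of each of keep, cylinder below 0.006 m and angle between the y axis of each of keep, cylinder and the y axis of lock_case, either way round below 0.22 rad and x of cylinder in the frame of lock_case between 0.0715 and 0.1015 m and y of cylinder in the frame of lock_case between -0.012 and 0.012 m and horizontal distance between rose and block below 0.012 m and z of rose in the frame of block between 0.027 and 0.034 m and horizontal distance between knob and rose below 0.01 m and z of knob in the frame of rose between 0.011 and 0.018 m and angle between each of keep, cylinder, rose, knob's own z axis and vertical below 0.1 rad and linear speed of each of keep, cylinder, rose, knob below 0.02 m/s and angular speed of each of keep, cylinder, rose, knob below 0.2 rad/s); the robot touches nothing.
It fails at once if the short cylinder is shifted by more than 25 mm (distance of short_cylinder from where it was at the start of the episode above 0.025 m).
It fails at once if the padlock is shifted by more than 25 mm (distance of padlock from where it was at the start of the episode above 0.025 m).
It also fails if it takes over 102 s, if anything falls off the work surface, if the arm or the gripper's body presses on something with over 40 N, if the wrist force passes 120 N, or if a joint passes its speed limit or range.

## Working session

There is one attempt and no reset: what is moved stays moved. The work goes in short steps, Python scripts to look and compute and a tool call to move; the robot and the scene stay as the last step left them, time stands still between calls to the robot, and variables do not carry over. Pictures are saved under pics/ and viewed, at most 14 in all, crops included, and the job is handed in when it is done.

Besides the shell and the picture viewer there is one more tool, called after "Call:" as a command line: name --argument value ..., lists and objects as JSON in quotes. move_arm: Moves the arm, as the interface text tells. Its arguments: {"type":"object","properties":{"steps":{"type":"array"}},"required":["steps"]}

```bash
mkdir -p pics; cat > h.py <<'E'
from bench import *
import numpy as np, cv2
def world(cam,depth,m):
    c=camera_model(cam);R=cv2.Rodrigues(np.array(c["rvec"],float))[0];t=np.array(c["tvec"],float).ravel()
    v,u=np.nonzero(m&(depth>0));z=depth[v,u]
    P=np.c_[(u-c["cx"])/c["fx"]*z,(v-c["cy"])/c["fy"]*z,z]
    return (P-t)@R
def save(n,p): cv2.imwrite(f"pics/{n}.png",cv2.cvtColor(p,cv2.COLOR_RGB2BGR))
E
python3 - <<'E'
from h import *
o=get_obs();print(o["tool_pos"],o["ee_rot"],o["width"])
for cam in["top","scene"]:
    p,d=snapshot(cam);save(cam+"0",p)
    for n in["lock_case","block","keep","cylinder","rose","knob","short_cylinder","padlock"]:
        for s in silhouettes(cam,n):
            if s["score"]<.3: continue
            W=world(cam,d,s["pixels"])
            if len(W)<8: continue
            top=W[W[:,2]>np.percentile(W[:,2],90)-.006]
            r=cv2.minAreaRect((top[:,:2]*1000).astype(np.float32))
            print(cam,n,round(s["score"],2),np.round(s["uv"]),len(W),"zt",np.round(np.percentile(W[:,2],90),3),"rect",np.round(r[0]),np.round(r[1]),round(r[2]),"med",np.round(np.median(top[:,:2],0),3))
E
```

```text
[0.1389471  0.53155901 0.18163065] [-3.13945146e+00 -1.88103492e-04  2.88583802e+00] 0.09402430927005163
top lock_case 0.94 [420. 192.] 1602 zt 0.02 rect [ 557. -197.] [ 76. 149.] 11 med [ 0.563 -0.2  ]
top block 0.8 [254. 194.] 1314 zt 0.034 rect [566. 175.] [81. 79.] 90 med [0.566 0.174]
top keep 0.67 [326. 254.] 633 zt 0.023 rect [427.  10.] [ 28. 109.] 11 med [0.427 0.01 ]
top keep 0.6 [421. 192.] 1589 zt 0.02 rect [ 557. -198.] [ 76. 148.] 11 med [ 0.563 -0.2  ]
top cylinder 0.82 [176. 199.] 423 zt 0.021 rect [550. 361.] [31. 65.] 22 med [0.55  0.361]
top rose 0.7 [505. 256.] 391 zt 0.019 rect [ 425. -379.] [45. 47.] 19 med [ 0.426 -0.379]
top knob 0.93 [266. 235.] 466 zt 0.065 rect [466. 150.] [46. 46.] 31 med [0.466 0.15 ]
top knob 0.66 [299. 141.] 399 zt 0.066 rect [682.  79.] [46. 45.] 43 med [0.682 0.079]
top knob 0.61 [331. 184.] 416 zt 0.065 rect [585.   4.] [45. 46.] 56 med [0.584 0.003]
top short_cylinder 0.59 [493. 190.] 209 zt 0.021 rect [ 574. -366.] [29. 34.] 19 med [ 0.574 -0.366]
top padlock 0.71 [175. 253.] 427 zt 0.026 rect [435. 357.] [40. 58.] 84 med [0.424 0.
[... 415 characters left out ...]
015 rect [ 432. -380.] [48. 47.] 24 med [ 0.434 -0.381]
scene knob 0.9 [368. 206.] 316 zt 0.062 rect [691.  74.] [41. 38.] 70 med [0.692 0.074]
scene knob 0.66 [217. 303.] 245 zt 0.018 rect [ 583. -366.] [31. 38.] 14 med [ 0.584 -0.366]
scene knob 0.61 [319. 166.] 274 zt 0.062 rect [475. 148.] [42. 40.] 75 med [0.477 0.144]
scene knob 0.57 [389. 194.] 294 zt 0.063 rect [716. 152.] [39. 39.] 78 med [0.716 0.151]
scene knob 0.55 [322. 206.] 349 zt 0.062 rect [593.   1.] [45. 41.] 84 med [ 0.594 -0.001]
scene short_cylinder 0.51 [218. 301.] 263 zt 0.018 rect [ 583. -366.] [31. 38.] 15 med [ 0.584 -0.366]
scene padlock 0.65 [348. 140.] 182 zt 0.022 rect [433. 359.] [44. 45.] 14 med [0.433 0.357]
```

View pics/top0.png

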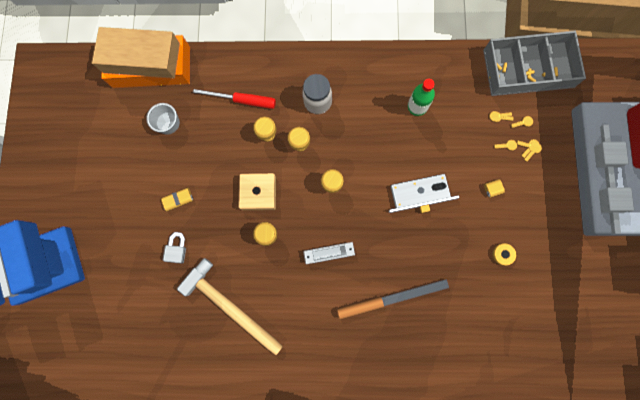

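View pics/scene0.png

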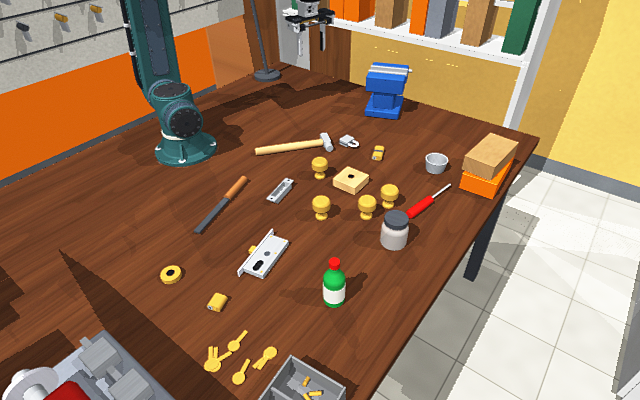

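Both pictures agree with the list. In the top view the rightmost knob is at (332,181), the lock case is at (420,192) with its bolt toward the robot at (425,209), the keep is at (328,253), the rose at (505,255) and the cylinder at (177,199). The two cameras differ by about 8 mm in x, so I'll refine with the wrist camera while moving across.

Call:
move_arm --steps '[0, 0, -0.93, 0.361, -0.192, 0.17, 1, 0, 0, -0.93, 0.361, -0.192, 0.17, 1, 0, 0, -0.93, 0.361, -0.192, 0.17, 1, 0, 0, -0.93, 0.361, -0.192, 0.17, 1, 0, 0, -0.93, 0.361, -0.192, 0.17, 1, 0, 0, -0.93, 0.361, -0.192, 0.17, 1, 0, 0, -0.93, 0.361, -0.192, 0.17, 1, 0, 0, -0.93, 0.361, -0.192, 0.17, 1, 0, 0, -0.93, 0.361, -0.192, 0.17, 1, 0, 0, -0.93, 0.361, -0.192, 0.17, 1, 0, 0, -0.93, 0.361, -0.192, 0.17, 1, 0, 0, -0.93, 0.361, -0.192, 0.17, 1]'

```text
time: 2.1
tool_pos: [0.4992, 0.3407, 0.3523]
ee_rot: [-3.141, -0.0, 1.957]
wrist_force: [0.6, 0.1, 0.0]
width: 0.0942
finger_force: 0.0
```

```bash
cat > look.py <<'E'
import sys
from h import *
o=get_obs();print(o["time"],np.round(o["tool_pos"],4),np.round(o["ee_rot"],3),np.round(o["joint_positions"],2))
p,d=snapshot("wrist");save(sys.argv[1],p)
W=world("wrist",d,d>0);print("bench z",np.median(W[np.abs(W[:,2])<.012][:,2]))
for n in sys.argv[2:]:
    for s in silhouettes("wrist",n):
        if s["score"]<.3: continue
        W=world("wrist",d,s["pixels"])
        if len(W)<20: continue
        zt=np.percentile(W[:,2],90);top=W[np.abs(W[:,2]-zt)<.005]
        r=cv2.minAreaRect((top[:,:2]*1000).astype(np.float32));q=np.percentile(top[:,:2],[2,98],axis=0).mean(0)
        v,u=np.nonzero(s["pixels"])
        print(n,round(s["score"],2),"u",u.min(),u.max(),"v",v.min(),v.max(),len(W),"zt",np.round(zt,4),"rect",np.round(r[0],1),np.round(r[1]),round(r[2],1),"mid",np.round(q,4))
E
python3 look.py w1 cylinder block knob keep padlock
```

```text
2.1 [0.4992 0.3407 0.3523] [-3.141 -0.     1.957] [0.5  0.25 0.85 0.   2.04 0.12]
bench z -6.92199934288567e-05
cylinder 0.61 u 347 369 v 137 179 888 zt 0.0181 rect [551.9 361.5] [31. 65.] 21.8 mid [0.5513 0.3617]
block 0.57 u 292 353 v 235 296 2508 zt 0.0313 rect [568.6 175.1] [80. 80.] 0.7 mid [0.568  0.1758]
knob 0.87 u 242 273 v 247 282 889 zt 0.0631 rect [469.6 150.2] [45. 45.] 24.7 mid [0.4692 0.1509]
knob 0.62 u 381 413 v 290 329 983 zt 0.0629 rect [708.9 158.2] [46. 44.] 43.9 mid [0.7079 0.1579]
knob 0.59 u 281 306 v 370 378 171 zt 0.0633 rect [591.9  -7.3] [41. 18.] 22.9 mid [ 0.5901 -0.005 ]
knob 0.59 u 353 371 v 322 331 163 zt 0.0383 rect [675.9 100.5] [20.  3.] 21.6 mid [0.6764 0.0996]
keep 0.85 u 204 224 v 294 331 412 zt 0.0206 rect [429.4  23.7] [26. 80.] 8.7 mid [0.4345 0.0236]
padlock 0.65 u 266 311 v 111 148 923 zt 0.0233 rect [426.8 359.6] [41. 36.] 83.8 mid [0.4271 0.3598]
```

Call:
move_arm --steps '[0, 0, -0.006, 0.052, 0.021, -0.05, 1, 0, 0, -0.006, 0.052, 0.021, -0.27, 1, 0, 0, -0.006, 0.052, 0.021, -0.27, 1, 0, 0, -0.006, 0.052, 0.021, -0.27, 1, 0, 0, -0.006, 0.052, 0.021, -0.27, 1, 0, 0, -0.006, 0.052, 0.021, -0.27, 1, 0, 0, -0.006, 0.052, 0.021, -0.31, 1, 0, 0, -0.006, 0.052, 0.021, -0.335, 1, 0, 0, -0.006, 0.052, 0.021, -0.335, 0.6, 0, 0, -0.006, 0.052, 0.021, -0.335, 0.2, 0, 0, -0.006, 0.052, 0.021, -0.335, 0.2, 0, 0, -0.006, 0.052, 0.021, -0.335, 0.2]'

```text
time: 3.6
tool_pos: [0.5537, 0.3621, 0.0209]
ee_rot: [3.136, -0.001, 1.95]
wrist_force: [0.8, 0.7, 0.2]
width: 0.0652
finger_force: 0.0
```

Call:
move_arm --steps '[0, 0, 0, 0, 0, 0, 0.2, 0, 0, 0, 0, 0, 0, 0.2, 0, 0, 0, 0, 0, 0, 0.2, 0, 0, 0, 0, 0, 0, 0.2, 0, 0, 0, 0, 0, 0, 0.2, 0, 0, 0, 0, 0, 0, 0.2]'

```text
time: 4.2
tool_pos: [0.5521, 0.3611, 0.0177]
ee_rot: [-3.141, 0.0, 1.95]
wrist_force: [0.3, 0.3, -0.9]
width: 0.02
finger_force: 0.0
```

Call:
move_arm --steps '[0, 0, 0, 0, 0, 0.05, 0.2, 0, 0, 0, 0, 0, 0.1, 0.2, 0, 0, 0, 0, 0, 0.15, 0.4, 0, 0, 0, 0, 0, 0.15, 0.6, 0, 0, 0, 0, 0, 0.15, 0.6]'

```text
time: 4.7
tool_pos: [0.5532, 0.3617, 0.1704]
ee_rot: [3.137, -0.001, 1.95]
wrist_force: [-0.3, 0.5, -0.1]
width: 0.0391
finger_force: 0.0
```

```bash
python3 look.py w2 cylinder padlock
```

```text
4.7 [0.5532 0.3617 0.1704] [ 3.137e+00 -1.000e-03  1.950e+00] [ 0.49  0.34  1.1  -0.    1.7   0.11]
bench z -0.002909186950778871
cylinder 0.67 u 303 334 v 149 212 1931 zt 0.0131 rect [549.3 360.6] [31. 66.] 22.2 mid [0.5492 0.3601]
padlock 0.67 u 177 249 v 113 170 2268 zt 0.0183 rect [423.2 357.4] [42. 36.] 83.9 mid [0.4238 0.3579]
```

View pics/w2.png

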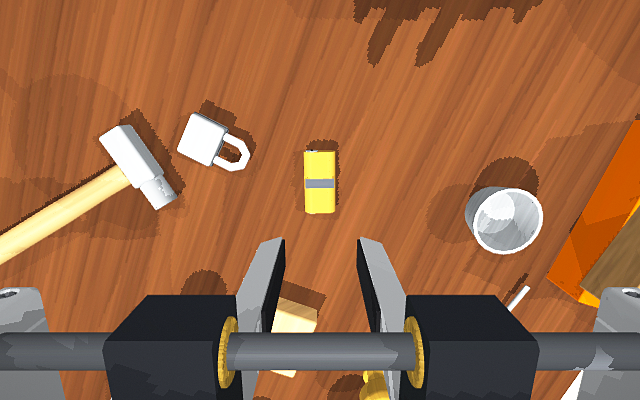

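The cylinder still sits at (319,182) and hasn't moved, with the padlock at (215,142). The fingers closed on nothing, so I'll check where they really are against the reported TCP.

```bash
python3 - <<'E'
from h import *
from scipy.spatial.transform import Rotation as R
o=get_obs();print(o["tool_pos"],o["width"])
p,d=snapshot("wrist");o=get_obs();T=np.array(o["tool_pos"]);Rt=R.from_euler("xyz",o["ee_rot"])
print(T,o["width"],o["qvel"])
v,u=np.mgrid[:400,:640]
for a,b in[(220,300),(345,420)]:
    m=(u>a)&(u<b)&(v>225)&(v<300)&(d<.25)&(d>0)
    L=Rt.inv().apply(world("wrist",d,m)-T);print(np.round(np.percentile(L,[2,50,98],axis=0)*1000,1))
s=silhouettes("wrist","cylinder")[0]
W=world("wrist",d,s["pixels"]);print(np.median(Rt.inv().apply(W-T),0)*1000,np.median(W,0),s["uv"])
c=camera_model("wrist");print(c)
for zz in(0,.014,.16):
    print(zz,cv2.projectPoints((T+Rt.apply([0,0,zz]))[None],np.array(c["rvec"]),np.array(c["tvec"]),np.array([[c["fx"],0,c["cx"]],[0,c["fy"],c["cy"]],[0,0,1]]),None)[0].ravel())
E
```

```text
[0.55110386 0.36048836 0.16500111] 0.05139219633227292
[0.55105672 0.36048985 0.16480611] 0.05460517741609279 [-8.74556864e-05  1.53461169e-03 -2.87476926e-03  3.70103895e-04
  7.89420696e-04  1.24649607e-04]
[[ -7.3 -37.3 -86. ]
 [  8.1 -29.3 -61.3]
 [  8.8 -25.6 -25.8]]
[[ -7.1  25.5 -85.9]
 [  8.   29.4 -61.3]
 [  8.8  37.3 -25.6]]
[  3.42707723   2.42253379 148.41763654] [0.55127085 0.36391035 0.01637777] [323.0, 182.6]
{'fx': 351.16849625613276, 'fy': 351.16849625613276, 'cx': 320.5515593504557, 'cy': 203.6048528928142, 'rvec': array([-2.8216944 , -0.5416122 , -0.06601394]), 'tvec': array([-0.64441216,  0.10110481,  0.41242138])}
0 [320.44100741 235.83721909]
0.014 [320.46066166 228.17718617]
0.16 [320.58003158 181.65406427]
```

```bash
python3 - <<'E'
from h import *
from scipy.spatial.transform import Rotation as R
p,d=snapshot("wrist");o=get_obs();T=np.array(o["tool_pos"]);Rt=R.from_euler("xyz",o["ee_rot"])
v,u=np.mgrid[:400,:640]
print(o["width"])
for r in range(222,262,3):
    m=(v==r)&(u>220)&(u<420)&(d<.15)&(d>0)
    if m.sum(): L=Rt.inv().apply(world("wrist",d,m)-T)*1000;print(r,u[m].min(),u[m].max(),np.round(L.min(0),1),np.round(L.max(0),1), d[m].min())
E
```

```text
0.0558747354532821
```

```bash
python3 - <<'E'
from h import *
from scipy.spatial.transform import Rotation as R
p,d=snapshot("wrist");o=get_obs();T=np.array(o["tool_pos"]);Rt=R.from_euler("xyz",o["ee_rot"])
v,u=np.mgrid[:400,:640]
c=camera_model("wrist");print(o["width"],cv2.Rodrigues(np.array(c["rvec"]))[0]@T+np.array(c["tvec"]).ravel())
for r in range(222,300,6):
    m=(v==r)&(u>220)&(u<420)&(d<.26)&(d>0)
    if m.sum(): L=Rt.inv().apply(world("wrist",d,m)-T)*1000;print(r,u[m].min(),u[m].max(),np.round(L.min(0),1),np.round(L.max(0),1), d[m].min())
E
```

```text
0.0564035034624112 [2.31683232e-05 1.97766212e-02 2.14868266e-01]
240 252 389 [  6.6 -36.3 -29.7] [  9.   36.2 -23.6] 0.18384738
246 242 399 [  3.  -39.8 -37.4] [  8.8  39.6 -23.4] 0.17648046
252 239 402 [  0.  -39.4 -44.7] [  8.7  39.5 -24.6] 0.16939256
258 235 406 [ -3.6 -40.3 -51.7] [  8.7  39.8 -24.5] 0.16271059
264 232 409 [ -6.9 -39.7 -58.1] [  8.7  39.7 -25. ] 0.15653494
270 228 413 [ -8.3 -40.  -64.2] [  8.8  40.2 -29.5] 0.1507309
276 225 416 [ -8.5 -39.6 -70. ] [  8.9  40.  -36. ] 0.14511335
282 221 419 [ -9.4 -40.2 -75.2] [  9.   39.7 -40.9] 0.1400211
288 221 419 [ -9.1 -38.6 -79.7] [  8.8  38.4 -47.4] 0.13576365
294 221 419 [ -8.8 -37.8 -84.4] [  8.9  36.8 -53.6] 0.13110963
```

The fingertips sit about 23 mm behind the reported TCP instead of 14 mm ahead, so they closed above the cylinder. I'll aim about 37 mm lower from here on, starting with a fresh fix at rest.

```bash
python3 look.py w3 cylinder
```

```text
5.05 [0.5515 0.3607 0.1658] [-3.138  0.     1.95 ] [ 0.49  0.34  1.11 -0.    1.7   0.11]
bench z 0.0002781488815866762
cylinder 0.84 u 306 339 v 150 214 2017 zt 0.0185 rect [552.6 362.2] [31. 65.] 22.4 mid [0.5527 0.3627]
```

Call:
move_arm --steps '[0, 0, 0.003, 0.001, 0.0015, -0.05, 0.65, 0, 0, 0.003, 0.001, 0.0015, -0.1, 0.65, 0, 0, 0.003, 0.001, 0.0015, -0.14, 0.65, 0, 0, 0.003, 0.001, 0.0015, -0.165, 0.65, 0, 0, 0.003, 0.001, 0.0015, -0.178, 0.65, 0, 0, 0.003, 0.001, 0.0015, -0.183, 0.65, 0, 0, 0.003, 0.001, 0.0015, -0.184, 0.65, 0, 0, 0.003, 0.001, 0.0015, -0.184, 0.3, 0, 0, 0.003, 0.001, 0.0015, -0.184, 0.2, 0, 0, 0.003, 0.001, 0.0015, -0.184, 0.2, 0, 0, 0.003, 0.001, 0.0015, -0.184, 0.2, 0, 0, 0.003, 0.001, 0.0015, -0.184, 0.2]'

```text
time: 6.35
tool_pos: [0.5533, 0.3628, -0.0151]
ee_rot: [3.141, -0.0, 1.953]
wrist_force: [-2.2, 0.0, 2.9]
width: 0.0322
finger_force: 30.0
```

Call:
move_arm --steps '[0, 0, 0, 0, 0, 0.03, 0.2, 0, 0, 0, 0, 0, 0.08, 0.2, 0, 0, 0, 0, 0, 0.13, 0.2, 0, 0, 0, 0, 0, 0.18, 0.2, 0, 0, -0.19, 0.017, -0.582, 0.317, 0.2, 0, 0, -0.19, 0.017, -0.582, 0.317, 0.2, 0, 0, -0.19, 0.017, -0.582, 0.317, 0.2, 0, 0, -0.19, 0.017, -0.582, 0.317, 0.2, 0, 0, -0.19, 0.017, -0.582, 0.317, 0.2, 0, 0, -0.19, 0.017, -0.582, 0.317, 0.2, 0, 0, -0.19, 0.017, -0.582, 0.317, 0.2, 0, 0, -0.19, 0.017, -0.582, 0.317, 0.2]'

```text
time: 7.55
tool_pos: [0.5641, -0.0285, 0.2552]
ee_rot: [-3.141, -0.0, 1.763]
wrist_force: [0.5, -0.3, -2.3]
width: 0.0317
finger_force: 30.0
```

Call:
move_arm --steps '[0, 0, 0, 0, -0.18, 0.02, 0.2, 0, 0, 0, 0, -0.18, 0.02, 0.2, 0, 0, 0, 0, -0.18, 0.02, 0.2, 0, 0, 0, 0, -0.18, 0.02, 0.2, 0, 0, 0, 0, -0.18, 0.02, 0.2, 0, 0, 0, 0, -0.18, 0.02, 0.2, 0, 0, 0, 0, -0.18, 0.02, 0.2]'

```text
time: 8.25
tool_pos: [0.5645, -0.2054, 0.2749]
ee_rot: [-3.141, -0.001, 1.764]
wrist_force: [-0.3, 0.2, -1.9]
width: 0.0318
finger_force: 30.0
```

```bash
python3 look.py w4 lock_case rose short_cylinder cylinder
```

```text
8.25 [ 0.5645 -0.2054  0.2749] [-3.141e+00 -1.000e-03  1.764e+00] [-0.44  0.21  1.06  0.    1.88 -0.64]
bench z 4.8444374177651454e-05
rose 0.62 u 189 222 v 249 281 858 zt 0.0156 rect [ 428.8 -380.1] [46. 45.] 80.2 mid [ 0.4292 -0.3796]
cylinder 0.85 u 289 351 v 192 313 7158 zt 0.3083 rect [ 564.9 -205.8] [31. 66.] 11.1 mid [ 0.5647 -0.2054]
```

View pics/w4.png

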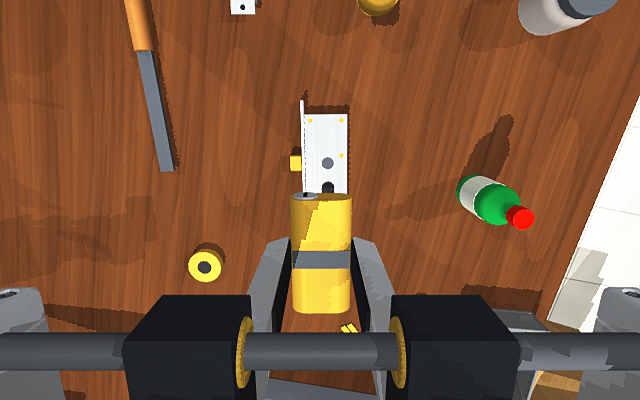

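The cylinder is held square between the fingers at (320,255) and hides the near half of the lock case. The bolt shows at (296,163) and the rose at (205,266). I'll step aside to see all of the case.

Call:
move_arm --steps '[0, 0, 0, 0, -0.1, 0.02, 0.2, 0, 0, 0, 0, -0.1, 0.02, 0.2, 0, 0, 0, 0, -0.1, 0.02, 0.2, 0, 0, 0, 0, -0.1, 0.02, 0.2]'

```text
time: 8.9
tool_pos: [0.5645, -0.3073, 0.295]
ee_rot: [-3.142, -0.001, 1.761]
wrist_force: [-0.1, -0.4, -1.9]
width: 0.032
finger_force: 30.0
```

```bash
python3 look.py w5 lock_case rose short_cylinder; python3 - <<'E'
from h import *
p,d=snapshot("wrist");v,u=np.mgrid[:400,:640]
W=world("wrist",d,d>0);rgb=p[d>0].astype(int)
m=(np.hypot(W[:,0]-.565,W[:,1]+.2)<.1)&(W[:,2]>.011)&(W[:,2]<.024)
A=W[m];C=rgb[m];r=cv2.minAreaRect((A[:,:2]*1000).astype(np.float32));print(r,len(A))
hi=A[A[:,2]>.0185];print("plate",cv2.minAreaRect((hi[:,:2]*1000).astype(np.float32)),len(hi))
# fit with angle a: extents along lock axes of case-top grey and brass bolt
br=(C[:,0]-C[:,2]>80);a=np.radians(11)
for a in np.radians([10,10.5,11,11.5,12]):
    X=A[:,:2]@[np.cos(a),np.sin(a)];Y=A[:,:2]@[-np.sin(a),np.cos(a)]
    b=br&(X<np.percentile(X,10));g=~br
    print(round(np.degrees(a),1),"grey x",np.round(np.percentile(X[g],[.2,99.8]),4),"y",np.round(np.percentile(Y[g],[.2,99.8]),4),"bolt",b.sum(),np.round([X[b].min(),X[b].max(),Y[b].min(),Y[b].max()],4) if b.any() else "")
E
```

```text
8.9 [ 0.5645 -0.3073  0.295 ] [-3.142e+00 -1.000e-03  1.761e+00] [-0.59  0.31  0.88  0.    1.94 -0.78]
bench z 3.8139574802445836e-05
lock_case 0.71 u 304 362 v 16 145 5023 zt 0.0179 rect [ 560.5 -199.2] [ 76. 158.] 11.4 mid [ 0.5648 -0.1976]
rose 0.87 u 200 235 v 179 212 924 zt 0.0156 rect [ 428.9 -379.4] [47. 46.] 63.2 mid [ 0.429  -0.3788]
((560.8001098632812, -201.2295684814453), (75.6153564453125, 158.29959106445312), 11.904483795166016) 4945
plate ((565.6974487304688, -200.45777893066406), (54.41335678100586, 157.91976928710938), 11.765027046203613) 229
10.0 grey x [0.4932 0.5557] y [-0.3715 -0.2206] bolt 189 [ 0.4797  0.4943 -0.3059 -0.2871]
10.5 grey x [0.4912 0.5528] y [-0.3758 -0.2249] bolt 189 [ 0.4771  0.4916 -0.3101 -0.2913]
11.0 grey x [0.4891 0.5499] y [-0.3801 -0.2292] bolt 189 [ 0.4744  0.4889 -0.3143 -0.2955]
11.5 grey x [0.4869 0.547 ] y [-0.3844 -0.2335] bolt 189 [ 0.4717  0.4863 -0.3185 -0.2997]
12.0 grey x [0.4845 0.5443] y [-0.3886 -0.2377] bolt 189 [ 0.4689  0.4837 -0.3227 -0.3038]
```

```bash
python3 - <<'E'
from h import *
for cam in["wrist","top"]:
    p,d=snapshot(cam)
    W=world(cam,d,d>0)
    B=W[(np.abs(W[:,0]-.8)<.12)&(np.abs(W[:,1]+.2)<.12)&(W[:,2]>.015)&(W[:,2]<.3)]
    for a,b in[(.015,.04),(.04,.08),(.08,.13),(.13,.3)]:
        q=B[(B[:,2]>a)&(B[:,2]<b)]
        if len(q)>5: print(cam,a,np.round(q.min(0),3),np.round(q.max(0),3),len(q))
E
```

```text
wrist 0.015 [ 0.753 -0.225  0.015] [ 0.777 -0.178  0.04 ] 289
wrist 0.04 [ 0.753 -0.225  0.04 ] [ 0.793 -0.177  0.08 ] 670
wrist 0.08 [ 0.754 -0.223  0.08 ] [ 0.794 -0.178  0.13 ] 1527
wrist 0.13 [ 0.768 -0.212  0.13 ] [ 0.787 -0.191  0.132] 103
top 0.015 [ 0.751 -0.219  0.016] [ 0.785 -0.175  0.039] 82
top 0.04 [ 0.75 -0.22  0.04] [ 0.785 -0.175  0.08 ] 173
top 0.08 [ 0.751 -0.222  0.08 ] [ 0.796 -0.176  0.13 ] 321
top 0.13 [ 0.764 -0.211  0.13 ] [ 0.786 -0.19   0.136] 72
```

Call:
move_arm --steps '[0, 0, 0.01, 0.082, 0.122, -0.05, 0.2, 0, 0, 0.01, 0.082, 0.122, -0.05, 0.2, 0, 0, 0.01, 0.082, 0.122, -0.05, 0.2, 0, 0, 0.01, 0.082, 0.122, -0.05, 0.2, 0, 0, 0.01, 0.082, 0.122, -0.1, 0.2, 0, 0, 0.01, 0.082, 0.122, -0.14, 0.2, 0, 0, 0.01, 0.082, 0.122, -0.18, 0.2, 0, 0, 0.01, 0.082, 0.122, -0.21, 0.2, 0, 0, 0.01, 0.082, 0.122, -0.24, 0.2, 0, 0, 0.01, 0.082, 0.122, -0.26, 0.2, 0, 0, 0.01, 0.082, 0.122, -0.28, 0.2, 0, 0, 0.01, 0.082, 0.122, -0.28, 0.2]'

```text
time: 10.45
tool_pos: [0.6436, -0.1838, 0.0117]
ee_rot: [-3.135, -0.004, 1.773]
wrist_force: [0.5, 0.2, -2.3]
width: 0.0323
finger_force: 30.0
```

Call:
move_arm --steps '[0, 0, 0, 0.001, 0, -0.015, 0.2, 0, 0, 0, 0.001, 0, -0.023, 0.2, 0, 0, 0, 0.001, 0, -0.027, 0.2, 0, 0, 0, 0.001, 0, -0.029, 0.2, 0, 0, 0, 0.001, 0, -0.029, 0.2, 0, 0, 0, 0.001, 0, -0.029, 0.2]'

```text
time: 11.05
tool_pos: [0.648, -0.1847, -0.0129]
ee_rot: [3.141, 0.001, 1.773]
wrist_force: [0.4, 0.1, -2.5]
width: 0.0315
finger_force: 30.0
```

Call:
move_arm --steps '[0, 0, 0, -0.001, 0, -0.002, 0.2, 0, 0, 0, -0.001, 0, -0.003, 0.2, 0, 0, 0, -0.001, 0, -0.003, 0.2, 0, 0, 0, -0.001, 0, -0.003, 0.4, 0, 0, 0, -0.001, 0, -0.003, 0.47, 0, 0, 0, -0.001, 0, -0.003, 0.47, 0, 0, 0, -0.001, 0, 0.01, 0.47, 0, 0, 0, -0.001, 0, 0.04, 0.47, 0, 0, 0, -0.001, 0, 0.09, 0.47, 0, 0, 0, -0.001, 0, 0.14, 0.5, 0, 0, 0, -0.02, -0.02, 0.19, 0.6, 0, 0, 0, -0.06, -0.04, 0.24, 0.7]'

```text
time: 12.25
tool_pos: [0.6021, -0.2175, 0.2119]
ee_rot: [3.138, 0.002, 1.775]
wrist_force: [-0.1, -0.5, -0.8]
width: 0.0596
finger_force: 0.0
```

Call:
move_arm --steps '[0, 0, 0, -0.155, 0.18, 0.0, 0.6, 0, 0, 0, -0.155, 0.18, 0.0, 0.6, 0, 0, 0, -0.155, 0.18, 0.0, 0.6, 0, 0, 0, -0.155, 0.18, 0.0, 0.6, 0, 0, 0, -0.155, 0.18, 0.0, 0.6, 0, 0, 0, -0.155, 0.18, 0.0, 0.6, 0, 0, 0, -0.155, 0.18, 0.0, 0.6, 0, 0, 0, -0.155, 0.18, 0.0, 0.6]'

```text
time: 13.05
tool_pos: [0.447, -0.038, 0.2087]
ee_rot: [3.141, 0.001, 1.772]
wrist_force: [0.7, 0.7, -0.5]
width: 0.0565
finger_force: 0.0
```

```bash
python3 look.py w6 keep knob; python3 look.py w6b keep
```

```text
13.05 [ 0.447  -0.038   0.2087] [3.141e+00 1.000e-03 1.772e+00] [-0.21 -0.15  1.55 -0.    1.74 -0.41]
bench z -0.00047891965799249996
keep 0.59 u 300 327 v 77 182 2739 zt 0.0199 rect [429.4   9.6] [ 28. 110.] 10.7 mid [0.4291 0.0096]
knob 0.95 u 581 639 v 10 67 2476 zt 0.0605 rect [697.5 150.1] [22. 47.] 26.0 mid [0.6995 0.1524]
knob 0.88 u 533 608 v 91 142 2933 zt 0.0611 rect [683.7  77.8] [46. 47.] 2.6 mid [0.6834 0.0779]
knob 0.88 u 358 409 v 0 22 890 zt 0.0613 rect [472.3 131.7] [41. 14.] 11.5 mid [0.4713 0.1331]
knob 0.86 u 431 486 v 146 195 2161 zt 0.0614 rect [586.1   2.7] [46. 46.] 76.3 mid [0.5856 0.0031]
13.2 [ 0.4469 -0.0382  0.208 ] [-3.141 -0.     1.771] [-0.21 -0.14  1.55 -0.    1.74 -0.41]
bench z -0.00024322453563955655
keep 0.94 u 301 327 v 78 181 2677 zt 0.0203 rect [429.2   9.9] [ 28. 110.] 10.6 mid [0.4287 0.0102]
```

Call:
move_arm --steps '[0, 0, -0.015, -0.018, 0.048, -0.03, 0.55, 0, 0, -0.015, -0.018, 0.048, -0.08, 0.55, 0, 0, -0.015, -0.018, 0.048, -0.13, 0.55, 0, 0, -0.015, -0.018, 0.048, -0.17, 0.55, 0, 0, -0.015, -0.018, 0.048, -0.2, 0.55, 0, 0, -0.015, -0.018, 0.048, -0.218, 0.55, 0, 0, -0.015, -0.018, 0.048, -0.226, 0.55, 0, 0, -0.015, -0.018, 0.048, -0.226, 0.3, 0, 0, -0.015, -0.018, 0.048, -0.226, 0.15, 0, 0, -0.015, -0.018, 0.048, -0.226, 0.15, 0, 0, -0.015, -0.018, 0.048, -0.226, 0.15, 0, 0, -0.015, -0.018, 0.048, -0.226, 0.15]'

```text
time: 14.5
tool_pos: [0.4296, 0.0105, -0.0163]
ee_rot: [3.138, 0.001, 1.758]
wrist_force: [-0.0, 0.0, 4.4]
width: 0.0277
finger_force: 30.0
```

Call:
move_arm --steps '[0, 0, 0, 0, 0, 0.03, 0.15, 0, 0, 0, 0, 0, 0.08, 0.15, 0, 0, 0.015, 0.057, -0.227, 0.12, 0.15, 0, 0, 0.015, 0.057, -0.227, 0.12, 0.15, 0, 0, 0.015, 0.057, -0.227, 0.12, 0.15, 0, 0, 0.015, 0.057, -0.227, 0.12, 0.15, 0, 0, 0.015, 0.057, -0.227, 0.12, 0.15, 0, 0, 0.015, 0.057, -0.227, 0.12, 0.15, 0, 0, 0.015, 0.057, -0.227, 0.09, 0.15, 0, 0, 0.015, 0.057, -0.227, 0.06, 0.15, 0, 0, 0.015, 0.057, -0.227, 0.035, 0.15, 0, 0, 0.015, 0.057, -0.227, 0.02, 0.15]'

```text
time: 15.7
tool_pos: [0.4832, -0.2142, -0.0007]
ee_rot: [-3.138, -0.004, 1.773]
wrist_force: [-0.1, -0.5, -1.3]
width: 0.0276
finger_force: 30.0
```

Call:
move_arm --steps '[0, 0, 0, 0, 0, -0.01, 0.15, 0, 0, 0, 0, 0, -0.016, 0.15, 0, 0, 0, 0, 0, -0.0185, 0.15, 0, 0, 0, 0, 0, -0.0185, 0.15, 0, 0, 0, 0, 0, -0.0185, 0.15]'

```text
time: 16.2
tool_pos: [0.486, -0.2167, -0.0153]
ee_rot: [3.14, 0.001, 1.773]
wrist_force: [0.1, -1.2, -1.0]
width: 0.0277
finger_force: 30.0
```

Call:
move_arm --steps '[0, 0, 0, 0, 0, -0.002, 0.15, 0, 0, 0, 0, 0, -0.002, 0.15, 0, 0, 0, 0, 0, -0.002, 0.35, 0, 0, 0, 0, 0, -0.002, 0.4, 0, 0, 0, 0, 0, -0.002, 0.4, 0, 0, 0, 0, 0, 0.01, 0.4, 0, 0, 0, 0, 0, 0.04, 0.4, 0, 0, 0, 0, 0, 0.08, 0.5, 0, 0, 0, -0.01, -0.03, 0.12, 0.7, 0, 0, 0, -0.02, -0.08, 0.16, 0.7, 0, 0, 0, -0.03, -0.13, 0.2, 0.7, 0, 0, 0, -0.03, -0.18, 0.24, 0.7]'

```text
time: 17.4
tool_pos: [0.4568, -0.3629, 0.1988]
ee_rot: [3.141, 0.001, 1.773]
wrist_force: [-0.3, 0.2, 0.6]
width: 0.0656
finger_force: 0.0
```

Call:
move_arm --steps '[0, 0, 0, 0, -0.05, 0.01, 0.7, 0, 0, 0, 0, -0.05, 0.01, 0.7, 0, 0, 0, 0, -0.05, 0.01, 0.7]'

```text
time: 17.7
tool_pos: [0.4571, -0.4125, 0.206]
ee_rot: [3.141, -0.001, 1.771]
wrist_force: [-0.6, 0.1, -0.5]
width: 0.0659
finger_force: 0.0
```

```bash
python3 look.py w7 rose keep cylinder lock_case short_cylinder
```

```text
17.7 [ 0.4571 -0.4125  0.206 ] [ 3.141e+00 -1.000e-03  1.771e+00] [-0.83  0.23  1.16  0.    1.75 -1.03]
bench z -0.0004383944821766152
rose 0.93 u 280 321 v 122 164 1388 zt 0.0146 rect [ 428.4 -378.2] [45. 46.] 77.9 mid [ 0.4284 -0.3784]
keep 0.84 u 371 403 v 0 53 1593 zt 0.0201 rect [ 492.3 -245.5] [28. 49.] 11.8 mid [ 0.4922 -0.2465]
lock_case 0.69 u 424 501 v 0 76 3995 zt 0.0171 rect [ 573.2 -232.2] [73. 74.] 24.5 mid [ 0.5727 -0.2353]
short_cylinder 0.78 u 418 447 v 141 175 938 zt 0.0174 rect [ 578.  -365.4] [31. 36.] 17.2 mid [ 0.5775 -0.3653]
```

View pics/w7.png

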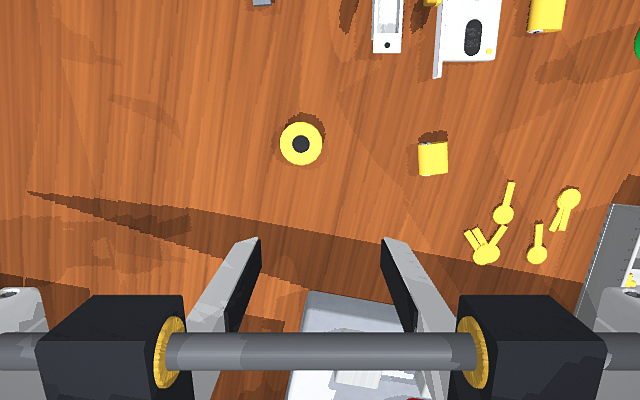

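The keep at (388,30) and cylinder at (545,12) lie parallel to the case. The rose is at (301,144) and the short cylinder is undisturbed at (433,158). Picking up the rose next.

Call:
move_arm --steps '[0, 0, 0, -0.0285, 0.034, -0.03, 0.75, 0, 0, 0, -0.0285, 0.034, -0.08, 0.75, 0, 0, 0, -0.0285, 0.034, -0.13, 0.75, 0, 0, 0, -0.0285, 0.034, -0.17, 0.75, 0, 0, 0, -0.0285, 0.034, -0.2, 0.75, 0, 0, 0, -0.0285, 0.034, -0.217, 0.75, 0, 0, 0, -0.0285, 0.034, -0.225, 0.75, 0, 0, 0, -0.0285, 0.034, -0.225, 0.6, 0, 0, 0, -0.0285, 0.034, -0.225, 0.4, 0, 0, 0, -0.0285, 0.034, -0.225, 0.4, 0, 0, 0, -0.0285, 0.034, -0.225, 0.4, 0, 0, 0, -0.0285, 0.034, -0.225, 0.4]'

```text
time: 19.2
tool_pos: [0.4298, -0.3787, -0.0171]
ee_rot: [3.14, 0.003, 1.773]
wrist_force: [-0.5, 0.5, 4.0]
width: 0.0465
finger_force: 30.0
```

Call:
move_arm --steps '[0, 0, 0, 0, 0, 0.03, 0.4, 0, 0, 0, 0, 0, 0.08, 0.4, 0, 0, 0, 0, 0, 0.13, 0.4, 0, 0, 0, 0.14, 0.454, 0.25, 0.4, 0, 0, 0, 0.14, 0.454, 0.25, 0.4, 0, 0, 0, 0.14, 0.454, 0.25, 0.4, 0, 0, 0, 0.14, 0.454, 0.25, 0.4, 0, 0, 0, 0.14, 0.454, 0.25, 0.4, 0, 0, 0, 0.14, 0.454, 0.25, 0.4, 0, 0, 0, 0.14, 0.454, 0.25, 0.4, 0, 0, 0, 0.14, 0.454, 0.25, 0.4, 0, 0, 0, 0.14, 0.454, 0.25, 0.4]'

```text
time: 20.4
tool_pos: [0.5576, 0.0412, 0.2218]
ee_rot: [3.141, 0.0, 1.773]
wrist_force: [0.3, -0.7, -1.8]
width: 0.0467
finger_force: 30.0
```

Call:
move_arm --steps '[0, 0, 0, 0.0, 0.05, -0.0, 0.4, 0, 0, 0, 0.0, 0.05, 0, 0.4, 0, 0, 0, 0.0, 0.05, 0, 0.4, 0, 0, 0, 0.0, 0.05, 0, 0.4]'

```text
time: 20.8
tool_pos: [0.5573, 0.0882, 0.2209]
ee_rot: [-3.141, 0.001, 1.772]
wrist_force: [0.2, -0.5, -1.2]
width: 0.0467
finger_force: 30.0
```

```bash
python3 look.py w8 block rose knob; python3 look.py w8b block
```

```text
20.8 [0.5573 0.0882 0.2209] [-3.141e+00  1.000e-03  1.772e+00] [ 0.06  0.12  1.26 -0.    1.76 -0.14]
bench z -0.00011494935466846109
block 0.72 u 305 391 v 55 143 5716 zt 0.031 rect [569.3 173.8] [80. 80.] 0.6 mid [0.569  0.1738]
rose 0.6 u 277 364 v 211 299 6127 zt 0.2528 rect [557.9  86.3] [46. 47.] 12.2 mid [0.5578 0.0868]
knob 0.65 u 407 457 v 186 233 1904 zt 0.0626 rect [685.7  78.1] [46. 46.] 28.1 mid [0.6849 0.0785]
knob 0.59 u 223 274 v 80 130 2041 zt 0.0629 rect [470.1 148.8] [46. 47.] 32.0 mid [0.4704 0.1491]
knob 0.58 u 444 502 v 121 169 2233 zt 0.0627 rect [710.  156.2] [47. 46.] 11.6 mid [0.7093 0.1558]
21.0 [0.5575 0.0877 0.2211] [-3.141  0.     1.77 ] [ 0.06  0.12  1.26 -0.    1.76 -0.14]
bench z -0.0001431575880799081
block 0.9 u 305 391 v 55 142 5780 zt 0.0308 rect [569.  174.8] [80. 80.] 0.6 mid [0.5688 0.1748]
```

Call:
move_arm --steps '[0, 0, 0, 0.011, 0.05, 0, 0.4, 0, 0, 0, 0.011, 0.088, -0.03, 0.4, 0, 0, 0, 0.011, 0.088, -0.08, 0.4, 0, 0, 0, 0.011, 0.088, -0.12, 0.4, 0, 0, 0, 0.011, 0.088, -0.155, 0.4, 0, 0, 0, 0.011, 0.088, -0.18, 0.4, 0, 0, 0, 0.011, 0.088, -0.195, 0.4, 0, 0, 0, 0.011, 0.088, -0.203, 0.4, 0, 0, 0, 0.011, 0.088, -0.207, 0.4, 0, 0, 0, 0.011, 0.088, -0.207, 0.4, 0, 0, 0, 0.011, 0.088, -0.207, 0.4]'

```text
time: 22.2
tool_pos: [0.5697, 0.1774, 0.0159]
ee_rot: [3.139, -0.0, 1.773]
wrist_force: [-0.3, -0.1, -0.6]
width: 0.0469
finger_force: 30.0
```

Call:
move_arm --steps '[0, 0, 0, 0, -0.001, -0.002, 0.4, 0, 0, 0, 0, -0.001, -0.003, 0.4, 0, 0, 0, 0, -0.001, -0.003, 0.4, 0, 0, 0, 0, -0.001, -0.003, 0.6, 0, 0, 0, 0, -0.001, -0.003, 0.7, 0, 0, 0, 0, -0.001, -0.003, 0.7, 0, 0, 0, 0, -0.001, 0.01, 0.7, 0, 0, 0, 0, -0.001, 0.04, 0.7, 0, 0, 0, 0, -0.001, 0.09, 0.7, 0, 0, 0, 0, -0.001, 0.14, 0.7, 0, 0, 0, 0.0, -0.05, 0.18, 0.75, 0, 0, 0, 0.0, -0.1, 0.21, 0.75]'

```text
time: 23.4
tool_pos: [0.5691, 0.0957, 0.2169]
ee_rot: [3.137, 0.001, 1.776]
wrist_force: [1.3, -0.6, 0.3]
width: 0.0703
finger_force: 0.0
```

Call:
move_arm --steps '[0, 0, 0, 0.01, -0.12, 0.01, 0.8, 0, 0, 0, 0.01, -0.12, 0.01, 0.8, 0, 0, 0, 0.01, -0.12, 0.01, 0.8, 0, 0, 0, 0.01, -0.12, 0.01, 0.8, 0, 0, 0, 0.01, -0.12, 0.01, 0.8]'

```text
time: 23.9
tool_pos: [0.5785, -0.0246, 0.2232]
ee_rot: [3.141, -0.001, 1.772]
wrist_force: [-0.1, -0.0, -0.4]
width: 0.0752
finger_force: 0.0
```

```bash
python3 look.py w9 rose knob block
```

```text
23.9 [ 0.5785 -0.0246  0.2232] [ 3.141e+00 -1.000e-03  1.772e+00] [-0.14  0.15  1.22  0.    1.77 -0.34]
bench z -0.00036180229758000837
rose 0.74 u 337 366 v 0 7 164 zt 0.0438 rect [573.4 153.8] [25.  4.] 10.7 mid [0.5731 0.1544]
knob 0.86 u 455 518 v 0 55 2776 zt 0.0617 rect [709.1 157. ] [46. 45.] 16.3 mid [0.7084 0.1568]
knob 0.85 u 415 469 v 78 128 2179 zt 0.0619 rect [685.3  79.7] [46. 47.] 39.4 mid [0.6844 0.0799]
knob 0.82 u 229 268 v 0 11 371 zt 0.0586 rect [473.6 128.5] [29.  5.] 12.4 mid [0.4735 0.1295]
knob 0.72 u 311 357 v 132 180 1796 zt 0.0621 rect [586.8   4.2] [46. 47.] 88.7 mid [0.5867 0.0047]
block 0.55 u 305 387 v 0 36 2214 zt 0.0301 rect [570.1 144.2] [83. 29.] 11.3 mid [0.569  0.1493]
```

Call:
move_arm --steps '[0, 0, 0, 0.0085, 0.0285, -0.02, 0.8, 0, 0, 0, 0.0085, 0.0285, -0.06, 0.8, 0, 0, 0, 0.0085, 0.0285, -0.11, 0.8, 0, 0, 0, 0.0085, 0.0285, -0.15, 0.8, 0, 0, 0, 0.0085, 0.0285, -0.18, 0.8, 0, 0, 0, 0.0085, 0.0285, -0.2, 0.8, 0, 0, 0, 0.0085, 0.0285, -0.211, 0.8, 0, 0, 0, 0.0085, 0.0285, -0.211, 0.6, 0, 0, 0, 0.0085, 0.0285, -0.211, 0.4, 0, 0, 0, 0.0085, 0.0285, -0.211, 0.4, 0, 0, 0, 0.0085, 0.0285, -0.211, 0.4, 0, 0, 0, 0.0085, 0.0285, -0.211, 0.4]'

```text
time: 25.3
tool_pos: [0.5881, 0.0037, 0.0136]
ee_rot: [3.139, 0.001, 1.773]
wrist_force: [-1.4, 1.2, 4.5]
width: 0.0491
finger_force: 30.0
```

Call:
move_arm --steps '[0, 0, 0, 0, 0, 0.03, 0.4, 0, 0, 0, 0, 0, 0.08, 0.4, 0, 0, 0, 0, 0, 0.13, 0.4, 0, 0, 0, 0, 0.02, 0.18, 0.4, 0, 0, 0, -0.015, 0.06, 0.2, 0.4, 0, 0, 0, -0.015, 0.07, 0.2, 0.4, 0, 0, 0, -0.015, 0.07, 0.2, 0.4, 0, 0, 0, -0.015, 0.07, 0.2, 0.4, 0, 0, 0, -0.015, 0.07, 0.2, 0.4]'

```text
time: 26.2
tool_pos: [0.5713, 0.0726, 0.2092]
ee_rot: [-3.137, -0.0, 1.771]
wrist_force: [-1.0, 0.8, -2.0]
width: 0.0488
finger_force: 30.0
```

```bash
python3 look.py w10 rose knob block; python3 look.py w10b rose knob
```

```text
26.2 [0.5713 0.0726 0.2092] [-3.137 -0.     1.771] [ 0.03  0.15  1.25 -0.    1.75 -0.17]
bench z 8.901944869378289e-05
rose 0.85 u 317 364 v 57 106 1873 zt 0.0455 rect [570.8 174.2] [47. 46.] 11.1 mid [0.5704 0.1743]
knob 0.95 u 272 369 v 206 311 8026 zt 0.2592 rect [571.8  72.9] [47. 47.] 26.4 mid [0.5718 0.0739]
knob 0.65 u 441 499 v 104 154 2311 zt 0.0637 rect [709.7 156.6] [46. 46.] 84.4 mid [0.7096 0.1565]
knob 0.63 u 402 453 v 173 221 2014 zt 0.0636 rect [686.2  79.2] [46. 47.] 66.3 mid [0.6856 0.0794]
knob 0.56 u 207 262 v 59 112 2344 zt 0.0635 rect [470.2 149.5] [47. 46.] 19.8 mid [0.4706 0.1495]
knob 0.43 u 296 383 v 35 127 4158 zt 0.0319 rect [569.8 174.5] [79. 80.] 0.6 mid [0.5696 0.1746]
block 0.93 u 295 384 v 34 127 4387 zt 0.0323 rect [570.  174.8] [80. 80.] 0.6 mid [0.5698 0.1746]
26.4 [0.5718 0.0729 0.2106] [-3.14  -0.     1.771] [ 0.03  0.14  1.25 -0.    1.75 -0.17]
bench z 0.00014235145457040932
rose 0.67 u 316 362 v 56 106 1898 zt 0.0454 rect [570.  174.7] [46. 46.] 11.5 mid [0.57   0.1747]
knob 0.93 u 401 451 v 172 220 1996 zt 0.0634 rect [685.8  79.2] [47. 46.] 23.4 mid [0.6854 0.0794]
knob 0.91 u 272 370 v 206 311 8088 zt 0.2604 rect [572.3  73.4] [47. 47.] 57.2 mid [0.572  0.0744]
knob 0.89 u 208 260 v 59 112 2234 zt 0.0632 rect [470.1 149.4] [47. 46.] 44.0 mid [0.4704 0.1497]
knob 0.58 u 440 498 v 104 154 2340 zt 0.0634 rect [709.8 157.2] [46. 46.] 26.6 mid [0.7095 0.157 ]
```

View pics/w10.png

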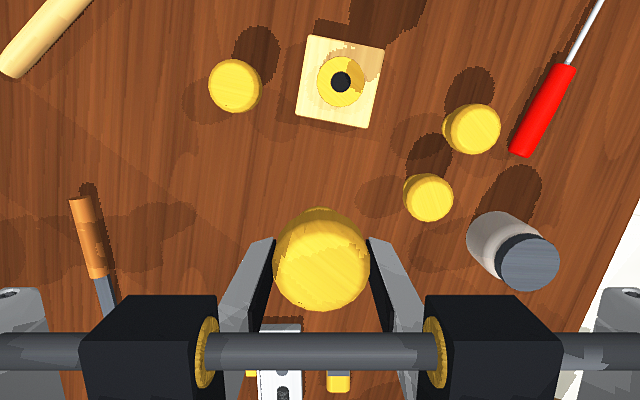

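The rose sits centred on the block at (341,82) and the knob is held upright at (321,260). Now I'll stand it on the rose.

Call:
move_arm --steps '[0, 0, 0, -0.002, 0.05, 0, 0.4, 0, 0, 0, -0.002, 0.1, 0, 0.4, 0, 0, 0, -0.002, 0.1, -0.03, 0.4, 0, 0, 0, -0.002, 0.1, -0.07, 0.4, 0, 0, 0, -0.002, 0.1, -0.105, 0.4, 0, 0, 0, -0.002, 0.1, -0.13, 0.4, 0, 0, 0, -0.002, 0.1, -0.143, 0.4, 0, 0, 0, -0.002, 0.1, -0.15, 0.4, 0, 0, 0, -0.002, 0.1, -0.152, 0.4, 0, 0, 0, -0.002, 0.1, -0.152, 0.4, 0, 0, 0, -0.002, 0.1, -0.152, 0.4]'

```text
time: 27.65
tool_pos: [0.5713, 0.174, 0.0617]
ee_rot: [3.138, 0.0, 1.773]
wrist_force: [-0.3, 0.3, -2.0]
width: 0.0492
finger_force: 30.0
```

Call:
move_arm --steps '[0, 0, 0, 0, 0, -0.002, 0.4, 0, 0, 0, 0, 0, -0.003, 0.4, 0, 0, 0, 0, 0, -0.004, 0.4, 0, 0, 0, 0, 0, -0.004, 0.4, 0, 0, 0, 0, 0, -0.004, 0.4]'

```text
time: 28.15
tool_pos: [0.5706, 0.1739, 0.0576]
ee_rot: [3.139, 0.0, 1.773]
wrist_force: [-1.4, -0.1, 5.5]
width: 0.0488
finger_force: 30.0
```

Call:
move_arm --steps '[0, 0, 0, 0, 0, 0.0005, 0.4, 0, 0, 0, 0, 0, 0.0005, 0.55, 0, 0, 0, 0, 0, 0.0005, 0.65, 0, 0, 0, 0, 0, 0.0005, 0.75, 0, 0, 0, 0, 0, 0.0005, 0.75, 0, 0, 0, 0, 0, 0.0005, 0.75, 0, 0, 0, 0, 0, 0.01, 0.75, 0, 0, 0, 0, 0, 0.04, 0.75, 0, 0, 0, 0, 0, 0.09, 0.75, 0, 0, 0, 0, 0, 0.14, 0.75, 0, 0, 0, 0, -0.05, 0.18, 0.75, 0, 0, 0, 0, -0.1, 0.21, 0.75]'

```text
time: 29.35
tool_pos: [0.5706, 0.0929, 0.2578]
ee_rot: [3.137, 0.001, 1.776]
wrist_force: [1.1, -0.2, -0.5]
width: 0.0706
finger_force: 0.0
```

Call:
move_arm --steps '[0, 0, 0, 0, -0.3, 0.03, 0.75, 0, 0, 0, 0, -0.3, 0.03, 0.75, 0, 0, 0, 0, -0.3, 0.03, 0.75, 0, 0, 0, 0, -0.3, 0.03, 0.75, 0, 0, 0, 0, -0.3, 0.03, 0.75, 0, 0, 0, 0, -0.3, 0.03, 0.75, 0, 0, 0, 0, -0.3, 0.03, 0.75, 0, 0, 0, 0, -0.3, 0.03, 0.75, 0, 0, 0, 0, -0.36, 0.03, 0.75, 0, 0, 0, 0, -0.36, 0.03, 0.75, 0, 0, 0, 0, -0.36, 0.03, 0.75]'

```text
time: 30.45
tool_pos: [0.5701, -0.2672, 0.2834]
ee_rot: [-3.141, -0.001, 1.772]
wrist_force: [0.0, -0.8, -0.3]
width: 0.0703
finger_force: 0.0
```

```bash
python3 look.py w11 lock_case keep cylinder short_cylinder; python3 - <<'E'
from h import *
for cam in["top","scene"]:
    p,d=snapshot(cam);save(cam+"1",p)
    for n in["block","knob","rose","padlock","short_cylinder","lock_case","keep","cylinder"]:
        for s in silhouettes(cam,n):
            if s["score"]<.3: continue
            W=world(cam,d,s["pixels"])
            if len(W)<8: continue
            zt=np.percentile(W[:,2],90);t=W[np.abs(W[:,2]-zt)<.006]
            r=cv2.minAreaRect((t[:,:2]*1000).astype(np.float32));print(cam,n,round(s["score"],2),np.round(zt,3),np.round(r[0]),np.round(r[1]),round(r[2]))
E
```

```text
30.45 [ 0.5701 -0.2672  0.2834] [-3.141e+00 -1.000e-03  1.772e+00] [-0.53  0.28  0.95  0.    1.91 -0.73]
bench z 0.00020788117521432873
lock_case 0.74 u 295 353 v 48 174 4864 zt 0.0182 rect [ 561. -199.] [ 75. 157.] 11.8 mid [ 0.5653 -0.1979]
lock_case 0.63 u 252 278 v 70 159 2091 zt 0.0211 rect [ 486.8 -216.4] [ 28. 110.] 11.6 mid [ 0.4866 -0.2161]
lock_case 0.41 u 377 404 v 90 141 1254 zt 0.0184 rect [ 646.9 -184. ] [31. 65.] 12.8 mid [ 0.6465 -0.1844]
keep 0.68 u 252 278 v 70 158 2028 zt 0.0213 rect [ 486.9 -216.4] [ 28. 110.] 11.7 mid [ 0.487  -0.2158]
cylinder 0.73 u 376 404 v 90 142 1349 zt 0.0186 rect [ 647.3 -183.8] [31. 65.] 13.2 mid [ 0.6468 -0.1844]
short_cylinder 0.72 u 300 324 v 220 247 592 zt 0.0186 rect [ 578.8 -366.1] [31. 35.] 18.5 mid [ 0.579  -0.3661]
top block 0.78 0.034 [566. 175.] [79. 80.] 1
top knob 0.96 0.066 [707. 157.] [45. 45.] 58
top knob 0.87 0.066 [682.  80.] [46. 44.] 60
top knob 0.71 0.11 [566. 172.] [44. 46.] 20
top knob 0.64 0.066 [466. 149.] [44. 45.] 38
top knob 0.44 0.025 [438. 358.] [43. 63.] 83
top rose 0.52 0.048 [555. 165.] [17. 43.] 37
top r
[... 206 characters left out ...]
21 [ 643. -185.] [31. 65.] 11
scene block 0.56 0.031 [573. 174.] [81. 80.] 1
scene knob 0.77 0.063 [716. 152.] [38. 42.] 80
scene knob 0.74 0.106 [573. 172.] [43. 48.] 35
scene knob 0.69 0.063 [689.  78.] [45. 45.] 10
scene knob 0.51 0.062 [474. 146.] [38. 41.] 70
scene padlock 0.44 0.022 [442. 358.] [64. 38.] 13
scene short_cylinder 0.78 0.018 [ 583. -366.] [30. 36.] 20
scene short_cylinder 0.33 0.02 [ 490. -217.] [ 30. 110.] 13
scene lock_case 0.63 0.018 [ 566. -200.] [ 74. 148.] 12
scene lock_case 0.52 0.02 [ 491. -217.] [ 29. 110.] 13
scene keep 0.57 0.02 [ 491. -217.] [ 31. 111.] 11
scene cylinder 0.78 0.018 [ 652. -185.] [31. 65.] 14
scene cylinder 0.68 0.018 [ 583. -367.] [30. 33.] 20
```

View pics/w11.png

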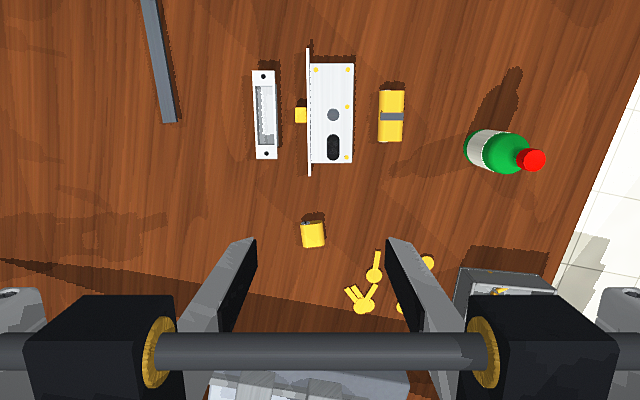

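View pics/scene1.png

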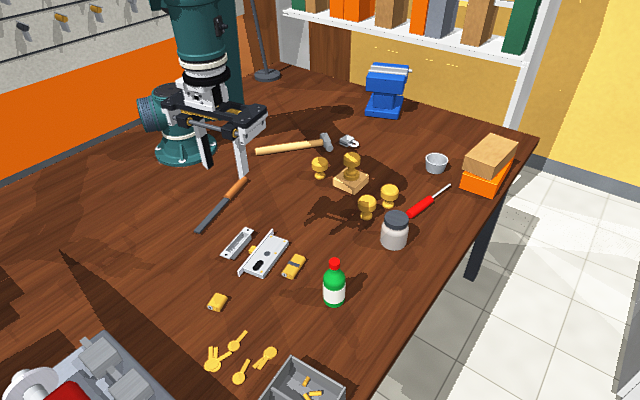

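The wrist view shows the keep at (265,114) and the cylinder at (391,116), parallel on both sides of the case. They measure x −83 mm and +80 mm from the lock origin, on the bolt line, which is inside the limits. The scene view shows the knob standing on the rose and block at (351,168), and the padlock and short cylinder have not been moved.

```bash
python3 -c "from bench import *; print(close_job())"
```

```text
the job is handed in; nothing more can be done
None
```

I set out all four parts and handed the job in at about 31 s. By my last camera check every part was within its limits, and the short cylinder and padlock were left alone; the hand-in returned no verdict.

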